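# Try out the re-set roller catch of a sample cabinet

### The arm

A 6-joint arm with a two-finger parallel gripper is mounted at the origin on a cart in front of the work surface, level with it; the furniture and walls round the work are solid. World frame = base frame: x ahead of the robot, y to its left, z up, the work surface at z = 0. Lengths are in m, angles in rad, forces in N, time in s.
With the tool pointing down it reaches from about 0.25 to 0.725 m from the base axis. Payload 4 kg.
Tool frame: the origin (TCP) lies midway between the tips of the shut fingers; the grasp point (between the pads) lies 19 mm behind it; z points along the fingers, y is the direction in which the jaws open and shut (so a half turn about z gives the same grasp; the last joint's range is limited). The gripper opens to 85 mm and grips with 20 to 120 N. Pads are 22 mm wide; open, the fingers measure 114 mm over their backs; the gripper's body (76 mm by 85 mm) begins 54 mm behind the grasp point. The pads swing forward as they close: fully open they stand 13 mm farther back than shut.
Start: joints at [-1.282, 0.241, 0.005, 1.335, 0, 1.571], TCP at [0.142, -0.479, 0.231] pointing down, gripper open.
Joint ranges: [-2.72, 2.72], [-1.05, 1.87], [-1.09, 1.28], [-1.99, 2.15], [-1.42, 1.44], [-3.14, 3.14]. Speed limits (rad/s): [2.79, 2.79, 3.14, 3.14, 3.14, 3.14].

### API

Orientations are given as a unit quaternion [x, y, z, w].
In Python, from workcell import get_obs, camera, camera_model, job_done, masks_of gives the robot as it stands.
- The arm moves only by the tool jog_arm, never from a script. Its argument "deltas" is a list that holds one entry, the list of rows, each a list of 7 numbers: the shift along the tool's x, y, z in mm, then the turn, a rotation vector about the tool's x, y, z in degrees, then the finger opening in mm, from 0 to 85.4. A call has 1 to 5 rows; each row shifts and turns the pose as measured when the row begins, along the tool's axes as they then stand; what a row does not reach is not made up. A row lasts 1/10 s, in which the tool goes at most 50 mm and 8.59 degrees, less where a joint would pass 70% of its speed; a pose out of reach is approached as far as the arm can. A call with a gripper value outside its range is refused whole. The fingers move at their own pace and stop on an object; the grip force is fixed at half the most. Time passes only in rows, so rows that do not move let the fingers close. It gives the time, the measured TCP pose, the force and the opening at its end, in the units of the state.
- get_obs(): the state, without advancing time (a new reading comes with each control period).
- camera(name): name is "scene" or "top"; returns the picture (400x640x3 uint8, red, green, blue); there is no depth.
- camera_model(name): a dict with "fovy" (degrees; the focal length in pixels is half the picture's height over the tangent of half this angle, whatever the lens; pixels are square), "cx", "cy" (the principal point, pixels), "pose" (4x4, takes a point from camera to world coordinates). Camera axes: x right, y down, z forward; pixel columns grow to the right and rows downward; lengths in m; the calibration is good to about 2 mm. A picture is of the moment at which its call begins. camera_model takes no time and is no camera call.
- job_done(): hands the job in, once; it reports no verdict.
Trained networks look in the newest picture that a camera, given by its name, has taken for a name from the list of things; names that differ only in an ending like _2 or _b are one class to them, and where a whole thing is asked for, a point or a joint stands for the part that bears it (a point fixed in the world has none). Each returns a list of dicts, best first, with "conf" (0 to 1); they miss things now and then, are a little off and sometimes report something else, mostly with a low value. They report only what shows in the picture. A call takes as long as a camera call. They do not tell look-alikes from the thing itself.
- masks_of(target, camera): "pixels" (400x640 bool, what is visible of it) and "at" ([column, row] in pixels, amid what is visible of it).
The state is a dict: "clock": time; "joint_pos": joint angles; "joint_vel": joint speeds; "tau": joint torques, N m; "eef_pos": TCP position; "tool_rot": TCP orientation; "ft_force": force on the tool from outside, world axes, zero at the start; "ft_torque": the same for the moment, N m; "grip_width": finger opening in m.
Only numpy, scipy, OpenCV 4.12 (cv2) and the standard library are available. Lean on these libraries where they do the work, as an engineer would, in place of code of your own. Each camera call takes 0.05 s, during which the arm holds its last target. There are 200 camera calls.

### The job

The roller catch of the small bench cabinet has just been re-set, so try it out with the door loaded. Stand the grey metal test piece (the solid cylinder) upright in the little tray on the inside of the open door and let go of it, then push the door shut gently, without slamming or forcing it, just until the catch snaps, and take the hand off so that the door stays shut by itself. Then pull the door open again through the catch and leave it standing wide open, about as it was, with the test piece still standing in the tray; do not disturb the other small things on the bench.

Things in the scene. Friction and masses are not known exactly. Their poses are not given: they have to be found in the camera images.
- test_piece: The test piece: plain light-grey ground metal cylinder, 41 mm diameter, 27 mm high, about 0.28 kg, standing loose on the bench. Origin: centre of its underside, z up.
- cabinet_door (a joint): Opening angle of the cabinet door about its upright hinge, rad: 0 = face flush with the cabinet's front edges, grows as it opens towards the robot, at most 1.7. Hinge friction lets it stay where it is left. Starts between 0.9 and 1.25. Snapped shut it rests somewhere between -0.08 and +0.11 (a little sunk in or standing proud), because the catch's present setting is unknown.
- door_hinge (a point): Point on the door's upright hinge axis, 112 mm above the bench, at the door's left edge seen from the robot. Axes turn with the door: x = door normal towards its inner side (into the cabinet when shut), -y = along the door from hinge to free edge, z up. White door, 158 mm wide, 12 mm thick (hinge axis in its middle plane), top edge 120 mm above the bench, set inside the cabinet's front opening.
- door_pull (a point): Top of the door's pull: an L-shaped round steel bar, 14 mm diameter, on the outer face. Its upright part stands free at the top: axis 125 mm from the hinge along the door, 55 mm in front of the outer face (clear gap 48 mm; 61 mm from the hinge plane), from the arm at 62 mm up to this point at 128 mm above the bench, plus a 7 mm round end. Axes as the door's.
- door_tray (a point): Centre of the floor of the aluminium tray on the door's inner face, 72 mm above the bench: 96 mm long along the door, 54 mm deep from the door face to its lip; lip and ends rise 6 mm above the floor. Axes as the door's: x from the door face towards the lip.
- loupe: Bystander: black stand loupe, 36 mm diameter, 34 mm high, loose. Origin: centre of its underside.
- spark_gauge: Bystander: small stepped round gauge, 24 mm diameter at the foot, narrower at the top, 45 mm high, loose. Origin: centre of its underside.
- tip_jar: Bystander: small white screw jar with a cap, 42 mm diameter, 61 mm high, loose. Origin: centre of its underside.
- door_edge (a point): Top of the door's free edge, 160 mm from the hinge, 118 mm above the bench. Sprung roller catch inside: felt 0.11 rad before the unknown resting angle, resistance at the pull rises to 8 to 14 N, the hump's top is about 0.045 rad before rest; past it the door is drawn in onto the buffer, short of it it springs back. Reopening takes about 10 N at the pull, then the door jumps 0.05 rad or more.
- store_cabinet: Painted grey steel bench cabinet, fixed, 180 mm wide (y), 100 mm deep (x), top 130 mm above the bench, open front to its -x. Origin: centre of its underside.
- catch_buffer (a joint): Squeeze of the rubber buffer inside the cabinet that the shut door rests on, m (12 N per mm): 0 while the door is not snapped shut, 0.0005 to 0.001 at rest with the door snapped shut; more than 0.0022 (some 20 N pressed on the pull beyond the snap) means that the door is being forced.
Things that resemble listed ones, but are neither listed nor needed, are in the scene too. Leave any red or yellow look-alike of the test_piece alone.

How it is judged:
On the way, in this order (a step that is already met when the one before it is completed fails the run):
1. the test piece stands upright in the open door's tray, let go (value of joint cabinet_door above 0.5 rad and z of test_piece in the frame of door_tray between -0.004 and 0.004 m and horizontal distance between test_piece and door_tray below 0.032 m and angle between test_piece's own z axis and vertical below 0.1 rad and contact force between each of the arm, the fingers and test_piece below 0.2 N), for 0.2 s.
2. the door is snapped shut and stays so by itself, hand off, with the test piece in its tray (value of joint catch_buffer above 0.0003 m and horizontal distance between test_piece and door_tray below 0.034 m and angle between test_piece's own z axis and vertical below 0.1 rad and contact force between each of the arm, the fingers and cabinet_door below 0.3 N), for 0.3 s.
At the end, for the whole second after the job is handed in: The door stands open by more than 0.8 rad, and the test piece stands upright (within 0.1 rad) and at rest on the tray's floor (within 4 mm in height, its axis within 34 mm of the tray's centre) (value of joint cabinet_door above 0.8 rad and z of test_piece in the frame of door_tray between -0.004 and 0.004 m and horizontal distance between test_piece and door_tray below 0.034 m and angle between test_piece's own z axis and vertical below 0.1 rad and linear speed of test_piece below 0.03 m/s); the robot touches nothing.
It fails at once if the shut door was forced: its buffer squeezed by more than 2.2 mm (some 20 N pressed on the pull beyond the snap) (value of joint catch_buffer above 0.0022 m).
It fails at once if the door was slammed (swung shut faster than 3 rad/s before it met the catch) (value of joint cabinet_door above 0.16 rad and velocity of joint cabinet_door below -3 rad/s).
It fails at once if a bystander (loupe, stepped gauge or jar) was moved by more than 15 mm (distance of any of loupe, spark_gauge, tip_jar from where it was at the start of the episode above 0.015 m).
It also fails if it takes over 67 s, if anything falls off the work surface, if the arm or the gripper's body presses on something with over 40 N, if the wrist force passes 120 N, or if a joint passes its speed limit or range.

## Working session

There is one attempt and no reset: what is moved stays moved. The work goes in short steps, Python scripts to look and compute and a tool call to move; the robot and the scene stay as the last step left them, time stands still between calls to the robot, and variables do not carry over. Pictures are saved under pics/ and viewed, about 8 in all and at most 12, crops included, and the job is handed in when it is done.

Besides the shell and the picture viewer there is one more tool, called after "Call:" by a JSON object that holds its "name" and its "arguments". jog_arm: Moves the arm, as the interface text tells. Its arguments: {"type":"object","properties":{"deltas":{"type":"array"}},"required":["deltas"]}

```bash
mkdir -p pics; cat > h.py <<'E'
import numpy as np, cv2
from workcell import *
def save(name,fn):
    im=camera(name); cv2.imwrite('pics/'+fn,im[:,:,::-1]); return im
def K(name):
    m=camera_model(name); f=200/np.tan(np.radians(m['fovy'])/2); return f,m['cx'],m['cy'],np.array(m['pose'])
def ray(name,uv):
    f,cx,cy,P=K(name); d=P[:3,:3]@np.array([(uv[0]-cx)/f,(uv[1]-cy)/f,1.]); return P[:3,3],d
def atz(name,uv,z):
    o,d=ray(name,uv); return o+d*(z-o[2])/d[2]
def proj(name,p):
    f,cx,cy,P=K(name); q=P[:3,:3].T@(np.array(p)-P[:3,3]); return np.array([cx+f*q[0]/q[2],cy+f*q[1]/q[2]])
def tri(a,b):
    (o1,d1),(o2,d2)=ray('scene',a),ray('top',b)
    A=np.c_[d1,-d2]; s=np.linalg.lstsq(A,o2-o1,rcond=None)[0]
    p,q=o1+s[0]*d1,o2+s[1]*d2; return (p+q)/2,np.linalg.norm(p-q)
E
python3 - <<'E'
from h import *
for c in ('scene','top'):
    save(c,c+'0.png'); m=camera_model(c); print(c,m['fovy'],np.round(np.array(m['pose']),3).tolist())
    for t in ['test_piece','door_pull','door_tray','door_edge','loupe','spark_gauge','tip_jar','store_cabinet']:
        for r in masks_of(t,c)[:3]:
            ys,xs=np.nonzero(r['pixels'])
            print(c,t,round(r['conf'],2),np.round(r['at'],1),len(xs),(xs.min(),xs.max(),ys.min(),ys.max()) if len(xs) else '')
print(get_obs())
E
```

```text
scene 46.91221372630587 [[-0.627, -0.524, 0.576, -0.034], [-0.779, 0.417, -0.469, 0.603], [0.006, -0.743, -0.669, 0.777], [0.0, 0.0, 0.0, 1.0]]
scene test_piece 0.94 [366.4 259.8] 332 (np.int64(357), np.int64(374), np.int64(248), np.int64(268))
scene test_piece 0.78 [421.3 220. ] 281 (np.int64(413), np.int64(431), np.int64(211), np.int64(229))
scene test_piece 0.72 [398.8 194.3] 256 (np.int64(392), np.int64(408), np.int64(186), np.int64(204))
scene door_pull 0.68 [297.6 235.6] 2981 (np.int64(259), np.int64(329), np.int64(210), np.int64(272))
scene door_tray 0.64 [297.8 240.2] 2989 (np.int64(259), np.int64(329), np.int64(210), np.int64(270))
scene door_edge 0.71 [299.1 238.3] 3158 (np.int64(259), np.int64(329), np.int64(210), np.int64(273))
scene loupe 0.74 [349.  179.2] 241 (np.int64(343), np.int64(356), np.int64(171), np.int64(189))
scene loupe 0.32 [220.  291.8] 173 (np.int64(216), np.int64(227), np.int64(284), np.int64(303))
scene spark_gauge 0.68 [221.7 295.2] 195 (np.int64(215), np.int64(227), np.int64(284), np.int64(304))
scene tip_jar 0.74 [360.5 157. ] 417 (np.int64(353), np.
[... 1442 characters left out ...]
nt64(150), np.int64(252))
{'clock': 0.9, 'joint_pos': array([-1.28199727e+00,  2.40576862e-01,  5.01525878e-03,  1.33516880e+00,
        1.03421529e-05,  1.57079388e+00]), 'joint_vel': array([ 0.00042429,  0.0001491 , -0.00063066, -0.00167844, -0.00013018,
        0.00199988]), 'tau': array([-5.80562537e-04, -3.72195590e+01,  2.52692878e+01,  1.01361897e-03,
        1.36861881e-04,  2.08769296e-05]), 'eef_pos': array([ 0.14240925, -0.47931136,  0.23132387]), 'tool_rot': array([9.89592314e-01, 1.43899447e-01, 9.86008783e-06, 3.18727526e-05]), 'ft_force': array([0.96018547, 0.37252086, 0.37693701]), 'ft_torque': array([-0.00066997, -0.03533131,  0.0224128 ]), 'grip_width': 0.08556107912617172}
```

```bash
python3 - <<'E'
import cv2
a=cv2.imread('pics/scene0.png');b=cv2.imread('pics/top0.png')
cv2.imwrite('pics/s1.png',cv2.resize(a[135:315,200:450],None,fx=3.2,fy=3.2,interpolation=cv2.INTER_CUBIC))
cv2.imwrite('pics/t1.png',cv2.resize(b[140:275,230:430],None,fx=4,fy=4,interpolation=cv2.INTER_CUBIC))
E
```

```text
(no output)
```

View pics/s1.png

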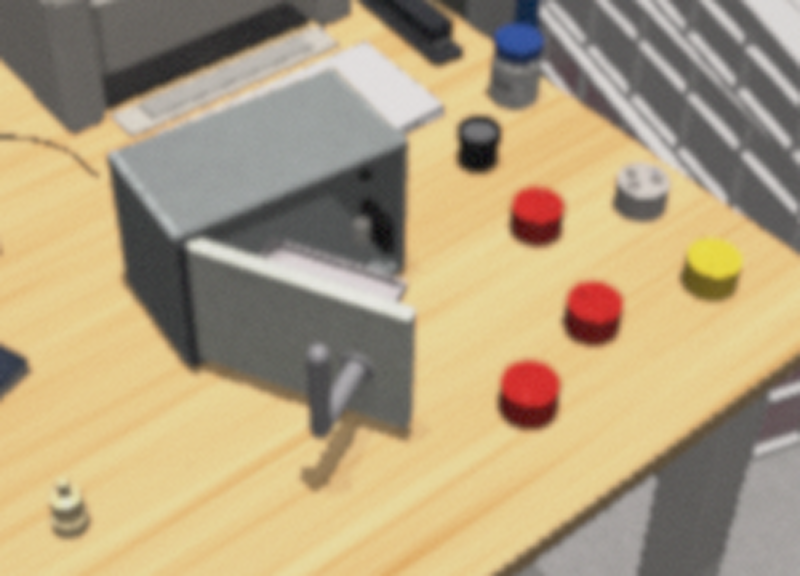

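View pics/t1.png

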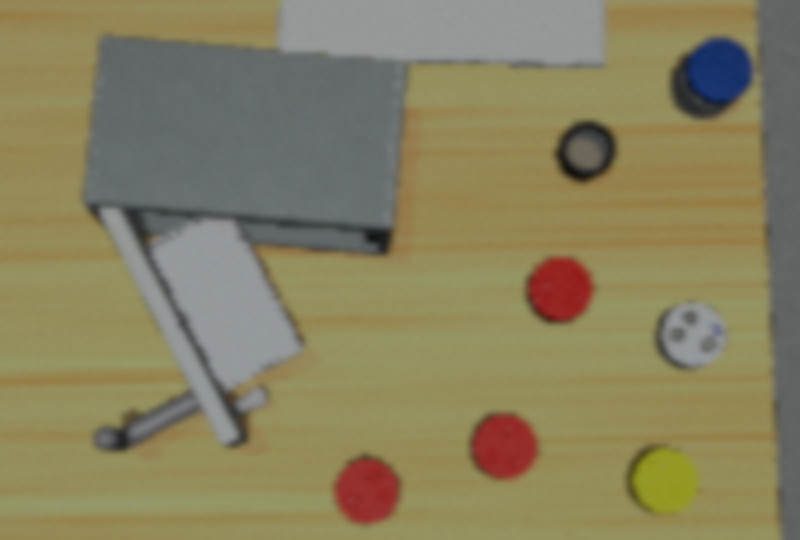

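The scene crop shows the open door and the tray, with the pull at about (299,258) in full pixels. There are three red pieces and one yellow. The grey piece is at scene (400,194) and top (403,223), but it has dark spots on its top. I'll check the full views for another plain grey piece.

```bash
python3 - <<'E'
import cv2,numpy as np
a=cv2.imread('pics/scene0.png');b=cv2.imread('pics/top0.png')
r=lambda x,w,h:cv2.resize(x,(w,h),interpolation=cv2.INTER_CUBIC)
top=np.hstack([r(a,400,250),r(b,400,250)])
bot=np.hstack([r(a[175:235,370:450],400,300),r(b[205:265,370:450],400,300)])
cv2.imwrite('pics/full.png',np.vstack([top,bot]))
E
```

```text
(no output)
```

View pics/full.png

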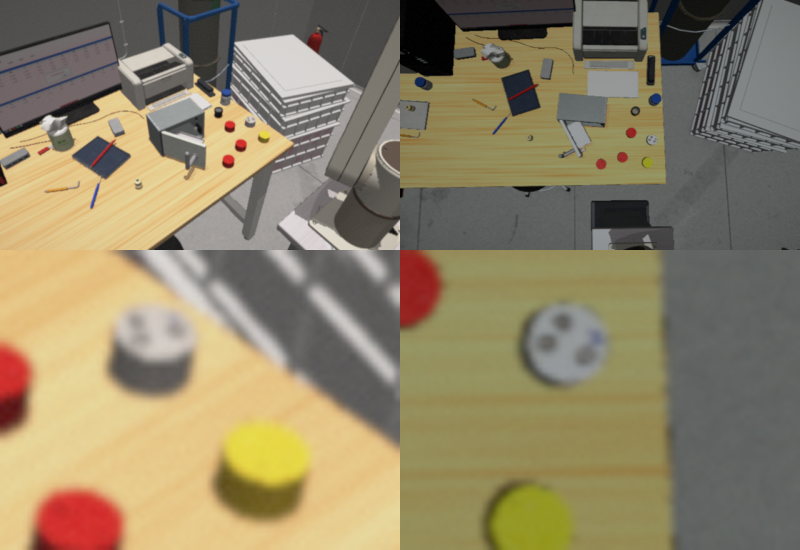

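```bash
cat >> h.py <<'E'
C=lambda u,v:(230+u/4,140+v/4)   # top crop -> px
S=lambda u,v:(200+u/3.2,135+v/3.2)
E
python3 - <<'E'
from h import *
g,e=tri(S(641,180),C(692,334)); print('grey top',g,e)
print('grey at z.027',atz('scene',S(641,178),.027),atz('top',C(694,334),.027))
print('pull',tri(S(317,352),C(107,437)),atz('top',C(107,437),.132))
print('door free top',tri(S(412,314),C(230,437)))
print('hinge top',tri(S(193,243),C(112,210)), atz('top',C(112,212),.12),atz('scene',S(193,243),.12))
print('free z.12',atz('top',C(230,437),.12),atz('scene',S(410,312),.12))
for n,p in dict(trA=(150,245),trB=(235,222),trC=(302,350),trD=(228,388)).items(): print(n,atz('top',C(*p),.076))
print('cab front corners',atz('top',C(88,204),.13),atz('top',C(389,233),.13),atz('top',C(404,62),.13),atz('top',C(102,38),.13))
for n,uv,z in (('red1',C(560,289),.027),('red2',C(504,446),.027),('red3',C(367,489),.027),('yel',C(665,480),.027),('loupe',C(586,150),.034),('jar',C(720,70),.061)): print(n,atz('top',uv,z))
print('gauge',atz('scene',(221,299),0.01))
E
```

```text
grey top [ 0.49470005 -0.08416874  0.0280001 ] 0.0023118330652603315
grey at z.027 [ 0.49783074 -0.08593816  0.027     ] [ 0.49389058 -0.08638323  0.027     ]
pull (array([0.43458906, 0.26788376, 0.13032222]), np.float64(0.0025220273692180763)) [0.43369831 0.2667306  0.132     ]
door free top (array([0.43290645, 0.19844913, 0.11807456]), np.float64(0.00023833592087254486))
hinge top (array([0.56623828, 0.26720199, 0.11833226]), np.float64(0.004506143708814991)) [0.56335513 0.26523676 0.12      ] [0.56650084 0.26954663 0.12      ]
free z.12 [0.43277801 0.19824892 0.12      ] [0.43366803 0.19960193 0.12      ]
trA [0.54939371 0.24785442 0.076     ]
trB [0.56247866 0.19666356 0.076     ]
trC [0.48469623 0.15744679 0.076     ]
trD [0.46282858 0.20179334 0.076     ]
cab front corners [0.56675143 0.27774447 0.13      ] [0.54706119 0.10563367 0.13      ] [0.64677365 0.09492444 0.13      ] [0.66389641 0.26967435 0.13      ]
red1 [ 0.52354187 -0.00361017  0.027     ]
red2 [0.42646126 0.03421083 0.027     ]
red3 [0.40154776 0.11954549 0.027     ]
yel [ 0.40384966 -0.06472134  0.027     ]
loupe [ 0.61029747 -0.02191925  0.034     ]
jar [ 0.65420109 -0.10262287  0.061     ]
gauge [0.50556618 0.41310367 0.01      ]
```

The only grey cylinder of the right size (measured top 28 mm) is at about (0.495, -0.085), so that's the piece. The door fit gives hinge (0.570, 0.268) and an angle of about 0.99 rad, and the predicted pull position agrees with the measured one to within 4 mm.

```bash
cat >> h.py <<'E'
from scipy.spatial.transform import Rotation as R
def plan(tgt,yaw,n,w):
    """rows to bring TCP to tgt, tool down with tool x at yaw deg, straight in n rows"""
    o=get_obs(); p=np.array(o['eef_pos']); r=R.from_quat(o['tool_rot'])
    rt=R.from_euler('z',yaw,degrees=True)*R.from_euler('x',180,degrees=True)
    if ((rt.inv()*r).magnitude()>np.pi*.75): print('big turn')
    rv=(r.inv()*rt).as_rotvec()
    print('now',p.round(4),'x-yaw',np.degrees(np.arctan2(*r.as_matrix()[1::-1,0])).round(1),'F',np.round(o['ft_force'],1),'w',round(o['grip_width'],4),'t',o['clock'])
    st=(np.array(tgt)-p)/n; rows=[]
    for i in range(n):
        ri=r*R.from_rotvec(rv*i/n)
        rows.append([round(float(v),1) for v in [*(ri.inv().apply(st)*1000),*np.degrees(rv/n)]]+[w])
    for i in range(0,n,5): print(rows[i:i+5])
H=np.array([.570,.268]); TH0=np.radians(-96.6)
def door(a,u,n,z):
    t=TH0-a; d=np.array([np.cos(t),np.sin(t)]); nn=np.array([-d[1],d[0]])
    return np.r_[H+u*d+n*nn,z]
E
python3 -c "
from h import *
print(door(.99,.125,-.061,0),door(.99,.084,.033,0))
plan([.4945,-.0855,.06],116.7,13,65)"
```

```text
[0.43091946 0.26638618 0.        ] [0.50975756 0.20079994 0.        ]
now [ 0.1424 -0.4793  0.2313] x-yaw 16.5 F [1.  0.4 0.4] w 0.0856 t 0.9
[[34.6, -21.3, 13.2, 0.0, 0.0, -7.7, 65], [37.1, -16.5, 13.2, 0.0, 0.0, -7.7, 65], [39.0, -11.4, 13.2, 0.0, 0.0, -7.7, 65], [40.2, -6.0, 13.2, 0.0, 0.0, -7.7, 65], [40.6, -0.6, 13.2, 0.0, 0.0, -7.7, 65]]
[[40.3, 4.9, 13.2, 0.0, 0.0, -7.7, 65], [39.3, 10.2, 13.2, 0.0, 0.0, -7.7, 65], [37.6, 15.4, 13.2, 0.0, 0.0, -7.7, 65], [35.2, 20.3, 13.2, 0.0, 0.0, -7.7, 65], [32.2, 24.8, 13.2, 0.0, 0.0, -7.7, 65]]
[[28.5, 28.9, 13.2, 0.0, 0.0, -7.7, 65], [24.4, 32.5, 13.2, 0.0, 0.0, -7.7, 65], [19.8, 35.5, 13.2, 0.0, 0.0, -7.7, 65]]
```

Call:
{"name": "jog_arm", "arguments": {"deltas": [[[34.6,-21.3,13.2,0,0,-7.7,65],[37.1,-16.5,13.2,0,0,-7.7,65],[39,-11.4,13.2,0,0,-7.7,65],[40.2,-6,13.2,0,0,-7.7,65],[40.6,-0.6,13.2,0,0,-7.7,65]]]}}

```text
clock: 1.4
eef_pos: [0.2791, -0.3291, 0.1649]
tool_rot: [0.883, 0.468, -0.001, 0.005]
ft_force: [1.7, 0.4, -0.0]
grip_width: 0.0652
```

Call:
{"name": "jog_arm", "arguments": {"deltas": [[[40.3,4.9,13.2,0,0,-7.7,65],[39.3,10.2,13.2,0,0,-7.7,65],[37.6,15.4,13.2,0,0,-7.7,65],[35.2,20.3,13.2,0,0,-7.7,65],[32.2,24.8,10,0,0,-7.7,65]]]}}

```text
clock: 1.9
eef_pos: [0.416, -0.1686, 0.0998]
tool_rot: [0.669, 0.743, -0.002, 0.007]
ft_force: [0.3, -1.8, -0.9]
grip_width: 0.0651
```

```bash
python3 -c "
from h import *
plan([.4945,-.0855,.06],116.7,5,65)"
```

```text
now [ 0.416  -0.1686  0.0998] x-yaw 96.0 F [ 0.3 -1.8 -0.9] w 0.0651 t 1.9
[[15.0, 17.3, 7.9, 0.0, 0.2, -4.1, 65], [13.7, 18.3, 7.9, 0.0, 0.2, -4.1, 65], [12.3, 19.3, 7.9, 0.0, 0.2, -4.1, 65], [10.9, 20.1, 7.9, 0.0, 0.2, -4.1, 65], [9.4, 20.9, 8.0, 0.0, 0.2, -4.1, 65]]
```

Good tracking. I'll finish the approach and take a quick look.

Call:
{"name": "jog_arm", "arguments": {"deltas": [[[15,17.3,7.9,0,0.2,-4.1,65],[13.7,18.3,7.9,0,0.2,-4.1,65],[12.3,19.3,7.9,0,0.2,-4.1,65],[10.9,20.1,7.9,0,0.2,-4.1,65],[9.4,20.9,8,0,0.2,-4.1,65]]]}}

```text
clock: 2.4
eef_pos: [0.4986, -0.0777, 0.0586]
tool_rot: [0.517, 0.856, 0.003, 0.0]
ft_force: [0.2, 0.5, 0.2]
grip_width: 0.065
```

```bash
python3 - <<'E'
from h import *
plan([.4945,-.0855,.003],116.7,5,65)
a=save('scene','s2.png')[:,:,::-1];b=save('top','t2.png')[:,:,::-1]
r=lambda x:cv2.resize(x,(400,400),interpolation=cv2.INTER_CUBIC)
cv2.imwrite('pics/v2.png',np.hstack([r(a[140:240,350:450]),r(b[175:275,350:450])]))
for z in (.027,0): print(proj('scene',[.4945,-.0855,z]),proj('top',[.4945,-.0855,z]))
E
```

```text
now [ 0.4986 -0.0777  0.0586] x-yaw 117.8 F [0.2 0.5 0.2] w 0.065 t 2.4
[[-1.0, -1.5, 11.1, 0.1, -0.0, 0.2, 65], [-1.0, -1.5, 11.1, 0.1, -0.0, 0.2, 65], [-1.0, -1.5, 11.1, 0.1, -0.0, 0.2, 65], [-1.0, -1.5, 11.1, 0.1, -0.0, 0.2, 65], [-1.0, -1.5, 11.1, 0.1, -0.0, 0.2, 65]]
[401.1779114  191.40468413] [403.13669374 223.2625137 ]
[399.83043252 199.50721947] [401.14526965 224.08917275]
```

View pics/v2.png

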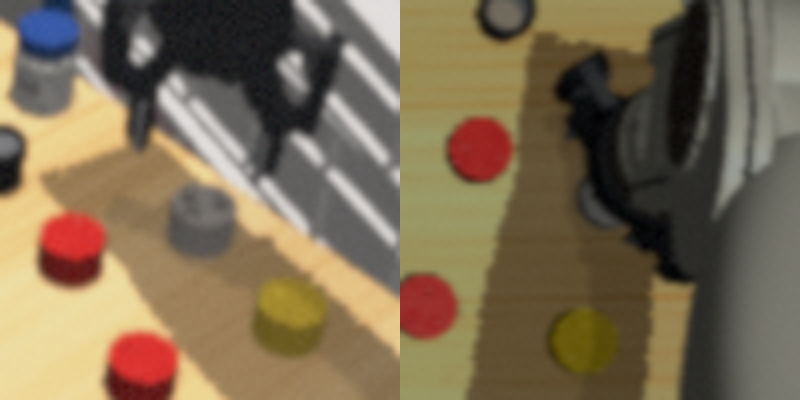

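The fingers straddle the grey piece, with the tips either side of it at scene crop (140,140) and (270,165). I'll descend and grip.

Call:
{"name": "jog_arm", "arguments": {"deltas": [[[-2.5,-3.8,8,0,0,0.5,65],[-2.5,-3.8,12,0,0,0.5,65],[0,0,12,0,0,0,65],[0,0,12,0,0,0,65],[0,0,9,0,0,0,65]]]}}

```text
clock: 3.0
eef_pos: [0.4933, -0.0882, 0.0038]
tool_rot: [0.528, 0.849, 0.003, 0.001]
ft_force: [-0.3, -0.5, -0.3]
grip_width: 0.0649
```

```bash
python3 -c "
from h import *
plan([.4945,-.0855,.003],116.7,1,65)"
```

```text
now [ 0.4933 -0.0882  0.0038] x-yaw 116.3 F [-0.3 -0.5 -0.3] w 0.0649 t 3.0
[[1.9, 2.2, 0.8, 0.3, -0.1, -0.4, 65]]
```

Call:
{"name": "jog_arm", "arguments": {"deltas": [[[1.9,2.2,0.5,0.3,0,-0.4,65],[0,0,0,0,0,0,30],[0,0,0,0,0,0,30],[0,0,0,0,0,0,30],[0,0,0,0,0,0,30]]]}}

```text
clock: 3.5
eef_pos: [0.4934, -0.0867, 0.0035]
tool_rot: [0.526, 0.85, 0.0, -0.001]
ft_force: [-0.7, 0.4, -2.9]
grip_width: 0.0383
```

Call:
{"name": "jog_arm", "arguments": {"deltas": [[[0,0,0,0,0,0,30],[0,0,0,0,0,0,30],[0,0,-20,0,0,0,30],[0,0,-30,0,0,0,30],[0,0,-40,0,0,0,30]]]}}

```text
clock: 4.0
eef_pos: [0.4866, -0.0855, 0.0888]
tool_rot: [0.526, 0.851, -0.003, -0.009]
ft_force: [0.5, -0.2, -3.0]
grip_width: 0.0379
```

```bash
python3 -c "
from h import *
plan([*door(.99,.084,.033,0)[:2],.15],116.7,9,30)"
```

```text
now [ 0.4866 -0.0855  0.0888] x-yaw 116.5 F [ 0.5 -0.2 -3. ] w 0.0379 t 4.0
[[27.4, 16.4, -6.7, -0.1, -0.1, -0.0, 30], [27.4, 16.4, -6.7, -0.1, -0.1, -0.0, 30], [27.4, 16.5, -6.7, -0.1, -0.1, -0.0, 30], [27.3, 16.5, -6.7, -0.1, -0.1, -0.0, 30], [27.3, 16.5, -6.8, -0.1, -0.1, -0.0, 30]]
[[27.3, 16.5, -6.8, -0.1, -0.1, -0.0, 30], [27.3, 16.5, -6.8, -0.1, -0.1, -0.0, 30], [27.3, 16.6, -6.8, -0.1, -0.1, -0.0, 30], [27.3, 16.6, -6.8, -0.1, -0.1, -0.0, 30]]
```

Call:
{"name": "jog_arm", "arguments": {"deltas": [[[27.4,16.4,-10,0,0,0,30],[27.4,16.4,-10,-0.5,-0.3,0,30],[27.4,16.5,-10,-0.5,-0.3,0,30],[27.3,16.5,-10,0,0,0,30],[27.3,16.5,-10,0,0,0,30]]]}}

```text
clock: 4.5
eef_pos: [0.5025, 0.0738, 0.1453]
tool_rot: [0.53, 0.848, 0.003, 0.005]
ft_force: [0.7, -0.6, -3.0]
grip_width: 0.0384
```

Call:
{"name": "jog_arm", "arguments": {"deltas": [[[27.3,16.5,-6,0,0,0,30],[27.3,16.5,-4,0,0,0,30],[20,12,0,0,0,0,30],[8,4,0,0,0,0,30],[0,0,0,0,0,0,30]]]}}

```text
clock: 5.0
eef_pos: [0.5097, 0.1774, 0.1566]
tool_rot: [0.527, 0.85, 0.003, 0.005]
ft_force: [-0.1, -1.6, -3.0]
grip_width: 0.0382
```

```bash
python3 - <<'E'
from h import *
t=door(.99,.084,.033,0)[:2]
plan([*t,.12],116.7,5,30)
a=save('scene','s3.png')[:,:,::-1];b=save('top','t3.png')[:,:,::-1]
r=lambda x:cv2.resize(x,(400,400),interpolation=cv2.INTER_CUBIC)
cv2.imwrite('pics/v3.png',np.hstack([r(a[150:290,220:360]),r(b[150:270,230:350])]))
p=get_obs()['eef_pos']
for q in (door(.99,.078,.033,.072),[p[0],p[1],p[2]+.025],[p[0],p[1],p[2]]): print((proj('scene',q)-[220,150])*400/140,(proj('top',q)-[230,150])*400/120)
E
```

```text
now [0.5097 0.1774 0.1566] x-yaw 116.3 F [-0.1 -1.6 -3. ] w 0.0382 t 5.0
[[4.2, 2.0, 7.3, 0.1, 0.1, -0.1, 30], [4.2, 2.0, 7.3, 0.1, 0.1, -0.1, 30], [4.2, 2.0, 7.3, 0.1, 0.1, -0.1, 30], [4.2, 2.1, 7.3, 0.1, 0.1, -0.1, 30], [4.2, 2.1, 7.3, 0.1, 0.1, -0.1, 30]]
[233.55530625 219.799522  ] [187.3115397  217.65070736]
[267.04155387  96.47933374] [219.39438611 209.3681928 ]
[267.15150087 123.35169456] [220.97194021 213.14690358]
```

View pics/v3.png

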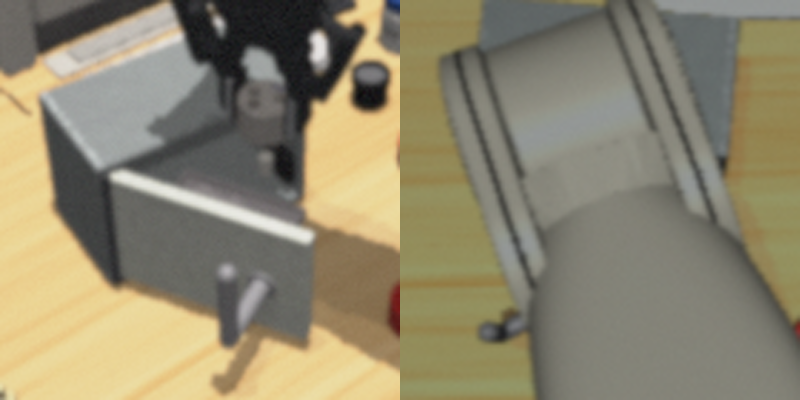

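The piece hangs upright between the fingers at scene crop (262,115), clear of the door and cabinet. Next I'll centre it over the tray.

Call:
{"name": "jog_arm", "arguments": {"deltas": [[[12,5,5,0,0,0,30],[8,4,10,0,0,0,30],[0,0,10,0,0,0,30],[0,0,0,0,0,0,30]]]}}

```text
clock: 5.5
eef_pos: [0.5085, 0.196, 0.1284]
tool_rot: [0.53, 0.848, 0.002, 0.005]
ft_force: [-0.1, 0.2, -2.9]
grip_width: 0.0382
```

```bash
python3 -c "
from h import *
t=door(.99,.084,.034,0)[:2]
plan([*t,.09],116.7,4,30)"
```

```text
now [0.5085 0.196  0.1284] x-yaw 115.9 F [-0.1  0.2 -2.9] w 0.0382 t 5.5
[[0.8, 0.7, 9.6, 0.1, 0.1, -0.2, 30], [0.7, 0.8, 9.6, 0.1, 0.1, -0.2, 30], [0.7, 0.8, 9.6, 0.1, 0.1, -0.2, 30], [0.7, 0.8, 9.6, 0.1, 0.1, -0.2, 30]]
```

Call:
{"name": "jog_arm", "arguments": {"deltas": [[[2,2,6,0.3,0.3,-0.8,30],[1,1,10,0,0,0,30],[0,0,10,0,0,0,30],[0,0,10,0,0,0,30],[0,0,6,0,0,0,30]]]}}

```text
clock: 6.0
eef_pos: [0.5105, 0.1994, 0.0828]
tool_rot: [0.525, 0.851, 0.001, 0.001]
ft_force: [1.3, -0.1, -2.5]
grip_width: 0.0381
```

```bash
python3 -c "
from h import *
t=door(.99,.084,.034,0)[:2]
plan([*t,.0755],116.7,2,30)"
```

```text
now [0.5105 0.1994 0.0828] x-yaw 116.7 F [ 1.3 -0.1 -2.5] w 0.0381 t 6.0
[[0.3, -0.0, 3.6, 0.1, 0.0, 0.0, 30], [0.3, -0.0, 3.6, 0.1, 0.0, 0.0, 30]]
```

Call:
{"name": "jog_arm", "arguments": {"deltas": [[[0,0,3,0,0,0,30],[0,0,2,0,0,0,30],[0,0,0,0,0,0,30]]]}}

```text
clock: 6.3
eef_pos: [0.5092, 0.199, 0.0758]
tool_rot: [0.525, 0.851, -0.001, -0.0]
ft_force: [-0.5, -0.2, -2.8]
grip_width: 0.0384
```

Call:
{"name": "jog_arm", "arguments": {"deltas": [[[0,0,1.5,0,0,0,30],[0,0,0,0,0,0,30]]]}}

```text
clock: 6.5
eef_pos: [0.5093, 0.1992, 0.0753]
tool_rot: [0.524, 0.851, -0.0, -0.0]
ft_force: [-1.1, -0.8, -2.6]
grip_width: 0.0384
```

Call:
{"name": "jog_arm", "arguments": {"deltas": [[[0,0,1,0,0,0,30],[0,0,0,0,0,0,30]]]}}

```text
clock: 6.7
eef_pos: [0.5094, 0.1993, 0.0751]
tool_rot: [0.524, 0.851, 0.0, 0.0]
ft_force: [-1.0, 0.2, -2.6]
grip_width: 0.038
```

Call:
{"name": "jog_arm", "arguments": {"deltas": [[[0,0,1,0,0,0,30],[0,0,0,0,0,0,30]]]}}

```text
clock: 6.9
eef_pos: [0.5094, 0.1993, 0.0751]
tool_rot: [0.524, 0.852, 0.0, 0.0]
ft_force: [-1.6, -0.1, -2.4]
grip_width: 0.038
```

Call:
{"name": "jog_arm", "arguments": {"deltas": [[[0,0,2,0,0,0,30]]]}}

```text
clock: 7.0
eef_pos: [0.5096, 0.1993, 0.0748]
tool_rot: [0.524, 0.852, 0.001, 0.001]
ft_force: [-8.2, -3.8, 20.9]
grip_width: 0.0381
```

Call:
{"name": "jog_arm", "arguments": {"deltas": [[[0,0,3,0,0,0,30]]]}}

```text
clock: 7.1
eef_pos: [0.5098, 0.1992, 0.0748]
tool_rot: [0.524, 0.852, 0.001, 0.001]
ft_force: [-10.6, -3.9, 25.7]
grip_width: 0.0384
```

Seated, with 25 N of contact. I'll relax the push and open slightly.

Call:
{"name": "jog_arm", "arguments": {"deltas": [[[0,0,0,0,0,0,30],[0,0,0,0,0,0,42],[0,0,0,0,0,0,46],[0,0,0,0,0,0,50],[0,0,0,0,0,0,50]]]}}

```text
clock: 7.6
eef_pos: [0.5052, 0.2005, 0.075]
tool_rot: [0.523, 0.852, 0.001, -0.003]
ft_force: [-1.3, 0.7, 0.6]
grip_width: 0.0505
```

Call:
{"name": "jog_arm", "arguments": {"deltas": [[[0,0,-5,0,0,0,50],[0,0,-10,0,0,0,50],[0,0,-20,0,0,0,50],[0,0,-30,0,0,0,50],[0,0,-30,0,0,0,50]]]}}

```text
clock: 8.1
eef_pos: [0.5066, 0.1993, 0.1711]
tool_rot: [0.523, 0.852, -0.001, -0.002]
ft_force: [1.0, 0.6, 0.1]
grip_width: 0.0499
```

```bash
python3 -c "
from h import *
q=door(.99,.125,-.061,.0)
print(q)
plan([*q[:2],.21],26.7,11,34)
plan([*q[:2],.21],206.7,11,34)"
```

```text
[0.43091946 0.26638618 0.        ]
now [0.5066 0.1993 0.1711] x-yaw 116.9 F [1.  0.6 0.1] w 0.0499 t 8.1
[[8.6, -3.4, -3.5, -0.0, 0.0, 8.2, 34], [8.0, -4.6, -3.5, -0.0, 0.0, 8.2, 34], [7.3, -5.7, -3.5, -0.0, 0.0, 8.2, 34], [6.4, -6.6, -3.5, -0.0, 0.0, 8.2, 34], [5.4, -7.5, -3.5, -0.0, 0.0, 8.2, 34]]
[[4.2, -8.2, -3.5, -0.0, 0.0, 8.2, 34], [3.0, -8.7, -3.5, -0.0, 0.0, 8.2, 34], [1.8, -9.0, -3.5, -0.0, 0.0, 8.2, 34], [0.5, -9.2, -3.5, -0.0, 0.0, 8.2, 34], [-0.9, -9.2, -3.5, -0.0, 0.0, 8.2, 34]]
[[-2.2, -8.9, -3.5, -0.0, 0.0, 8.2, 34]]
now [0.5066 0.1993 0.1711] x-yaw 116.9 F [1.  0.6 0.1] w 0.0499 t 8.1
[[8.6, -3.4, -3.5, -0.0, -0.0, -8.2, 34], [9.0, -2.1, -3.5, -0.0, -0.0, -8.2, 34], [9.2, -0.8, -3.5, -0.0, -0.0, -8.2, 34], [9.2, 0.5, -3.5, -0.0, -0.0, -8.2, 34], [9.0, 1.8, -3.5, -0.0, -0.0, -8.2, 34]]
[[8.7, 3.0, -3.5, -0.0, -0.0, -8.2, 34], [8.2, 4.2, -3.5, -0.0, -0.0, -8.2, 34], [7.5, 5.4, -3.5, -0.0, -0.0, -8.2, 34], [6.6, 6.4, -3.5, -0.0, -0.0, -8.2, 34], [5.7, 7.2, -3.5, -0.0, -0.0, -8.2, 34]]
[[4.6, 8.0, -3.5, -0.0, -0.0, -8.2, 34]]
```

```bash
python3 - <<'E'
from h import *
print(get_obs()['joint_pos'].round(2))
a=save('scene','s4.png')[:,:,::-1]
cv2.imwrite('pics/v4.png',cv2.resize(a[160:290,220:380],(640,520),interpolation=cv2.INTER_CUBIC))
for q in (door(.99,.125,-.061,.128),door(.99,.084,.034,.099),door(.99,.158,0,.12)): print((proj('scene',q)-[220,160])*4)
E
```

```text
[0.37 0.36 0.02 1.23 0.   1.47]
[326.35245481 346.78178758]
[337.17028177 233.75479773]
[442.87820079 293.32183275]
```

View pics/v4.png

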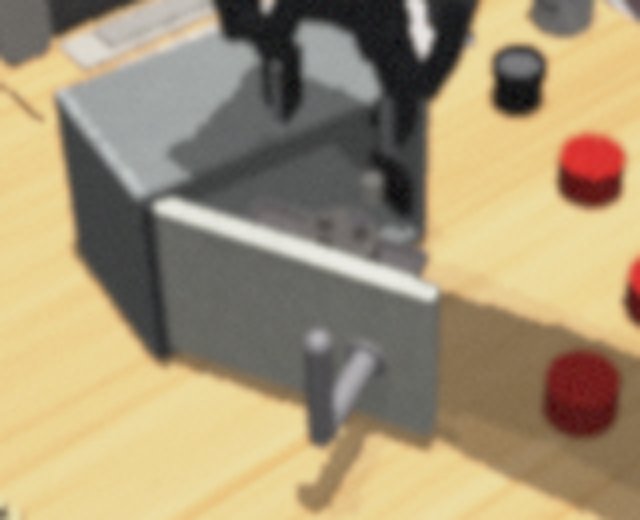

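The piece stands in the tray, its top at crop (340,230). The pull top is at (317,338), about 4 mm from the model, so I'll shift the hinge estimate slightly. Next is straddling the pull with the jaws along the door normal.

```bash
sed -i 's/^H=.*/H=np.array([.5725,.2695]); TH0=np.radians(-96.6)/' h.py; python3 -c "
from h import *
q=door(.99,.125,-.061,.0)
print(q)
plan([*q[:2],.20],206.7,11,40)"
```

```text
[0.43341946 0.26788618 0.        ]
now [0.5097 0.2004 0.1772] x-yaw 116.9 F [ 1.5 -0.2  4. ] w 0.0497 t 8.15
[[8.6, -3.4, -2.1, 0.0, 0.0, -8.2, 40], [9.0, -2.1, -2.1, 0.0, 0.0, -8.2, 40], [9.2, -0.8, -2.1, 0.0, 0.0, -8.2, 40], [9.2, 0.5, -2.1, 0.0, 0.0, -8.2, 40], [9.1, 1.8, -2.1, 0.0, 0.0, -8.2, 40]]
[[8.7, 3.1, -2.1, 0.0, 0.0, -8.2, 40], [8.2, 4.3, -2.1, 0.0, 0.0, -8.2, 40], [7.5, 5.4, -2.1, 0.0, 0.0, -8.2, 40], [6.7, 6.4, -2.1, 0.0, 0.0, -8.2, 40], [5.7, 7.3, -2.1, 0.0, 0.0, -8.2, 40]]
[[4.6, 8.0, -2.1, 0.0, 0.0, -8.2, 40]]
```

Call:
{"name": "jog_arm", "arguments": {"deltas": [[[8.6,-3.4,-4,0,0,-8.2,40],[9,-2.1,-4,0,0,-8.2,40],[9.2,-0.8,-2,0,0,-8.2,40],[9.2,0.5,-2,0,0,-8.2,40],[9.1,1.8,-2,0,0,-8.2,40]]]}}

```text
clock: 8.65
eef_pos: [0.4817, 0.2322, 0.2005]
tool_rot: [0.181, 0.983, 0.008, 0.011]
ft_force: [-0.0, -0.2, 0.3]
grip_width: 0.0399
```

Call:
{"name": "jog_arm", "arguments": {"deltas": [[[8.7,3.1,-2,0,0,-8.2,40],[8.2,4.3,-2,0,0,-8.2,40],[7.5,5.4,-2,0,0,-8.2,40],[6.7,6.4,-2,0,0,-8.2,40],[5.7,7.3,-2,0,0,-8.2,40]]]}}

```text
clock: 9.15
eef_pos: [0.4492, 0.2636, 0.216]
tool_rot: [-0.189, 0.982, 0.004, 0.02]
ft_force: [0.2, 0.4, -0.6]
grip_width: 0.0398
```

```bash
python3 -c "
from h import *
q=door(.99,.125,-.061,.0)
plan([*q[:2],.19],206.7,3,40)"
```

```text
now [0.4492 0.2636 0.216 ] x-yaw -158.2 F [ 0.2  0.4 -0.6] w 0.0398 t 9.15
[[4.7, 3.3, 8.5, -0.0, 0.8, -1.6, 40], [4.5, 3.4, 8.6, -0.0, 0.8, -1.6, 40], [4.3, 3.5, 8.6, -0.0, 0.8, -1.6, 40]]
```

Call:
{"name": "jog_arm", "arguments": {"deltas": [[[6,3.5,5,0,1.2,-2.5,40],[5,4,8,0,1,-2,40],[3,3,8,0,0,0,40],[0,0,0,0,0,0,40]]]}}

```text
clock: 9.55
eef_pos: [0.4349, 0.2699, 0.1987]
tool_rot: [-0.23, 0.973, 0.001, 0.007]
ft_force: [0.2, -0.1, -0.1]
grip_width: 0.0398
```

```bash
python3 - <<'E'
from h import *
q=door(.99,.125,-.061,.0)
plan([*q[:2],.088],206.7,5,40)
a=save('scene','s5.png')[:,:,::-1]
cv2.imwrite('pics/v5.png',cv2.resize(a[140:290,220:400],(600,500),interpolation=cv2.INTER_CUBIC))
E
```

```text
now [0.4349 0.2699 0.1987] x-yaw -153.4 F [ 0.2 -0.1 -0.1] w 0.0398 t 9.55
[[0.7, -0.2, 22.1, -0.0, 0.2, -0.0, 40], [0.7, -0.2, 22.1, -0.0, 0.2, -0.0, 40], [0.6, -0.2, 22.1, -0.0, 0.2, -0.0, 40], [0.6, -0.2, 22.1, -0.0, 0.2, -0.0, 40], [0.5, -0.2, 22.1, -0.0, 0.2, -0.0, 40]]
```

View pics/v5.png

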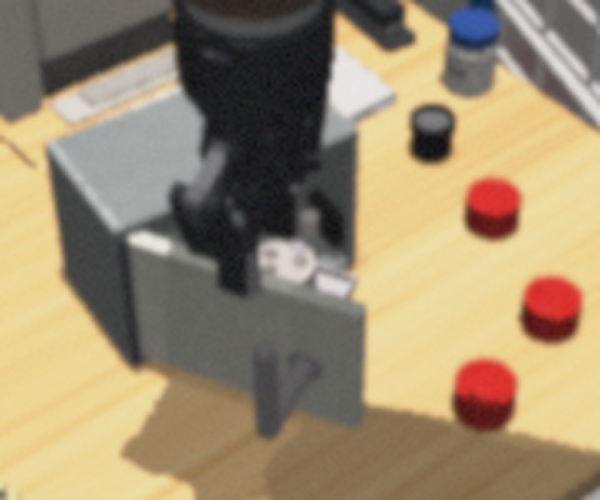

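The piece is upright in the tray at crop (287,258), and the fingers are over the pull at column 263. I'll lower around it.

Call:
{"name": "jog_arm", "arguments": {"deltas": [[[3,-1,10,0,0.5,0,40],[0,0,22,0,0,0,40],[0,0,20,0,0,0,40]]]}}

```text
clock: 9.9
eef_pos: [0.437, 0.2689, 0.1493]
tool_rot: [-0.229, 0.973, 0.001, 0.008]
ft_force: [0.7, 0.5, -0.1]
grip_width: 0.0398
```

Call:
{"name": "jog_arm", "arguments": {"deltas": [[[0,0,10,0,0,0,40],[0,0,10,0,0,0,40]]]}}

```text
clock: 10.1
eef_pos: [0.4368, 0.268, 0.1269]
tool_rot: [-0.228, 0.974, 0.001, 0.006]
ft_force: [-0.2, -0.8, -0.3]
grip_width: 0.0395
```

Call:
{"name": "jog_arm", "arguments": {"deltas": [[[0,0,15,0,0,0,40],[0,0,15,0,0,0,40],[0,0,6,0,0,0,40]]]}}

```text
clock: 10.4
eef_pos: [0.4378, 0.2679, 0.0891]
tool_rot: [-0.228, 0.974, 0.001, 0.007]
ft_force: [-0.1, 0.1, -0.0]
grip_width: 0.0398
```

```bash
python3 - <<'E'
from h import *
q=door(.99,.125,-.061,.0)
plan([*q[:2],.088],206.7,1,40)
E
```

```text
now [0.4378 0.2679 0.0891] x-yaw -153.7 F [-0.1  0.1 -0. ] w 0.0398 t 10.4
[[3.9, 1.9, 1.0, -0.1, 0.8, -0.4, 40]]
```

Call:
{"name": "jog_arm", "arguments": {"deltas": [[[4,-3,0,0,0.8,0,40],[0,-4,0,0,0,0,40],[0,-4,0,0,0,0,40]]]}}

```text
clock: 10.7
eef_pos: [0.4391, 0.2558, 0.0893]
tool_rot: [-0.228, 0.974, -0.001, -0.001]
ft_force: [-1.5, 1.2, -0.3]
grip_width: 0.0401
```

Call:
{"name": "jog_arm", "arguments": {"deltas": [[[3,-7.5,0,0,0,-3.5,40],[3,-7.5,0,0,0,-3.5,40],[3,-7.5,0,0,0,-3.5,40],[3,-7.5,0,0,0,-3.5,40]]]}}

```text
clock: 11.1
eef_pos: [0.4472, 0.2239, 0.0924]
tool_rot: [-0.35, 0.937, 0.0, 0.002]
ft_force: [-0.8, 0.7, 0.1]
grip_width: 0.0402
```

```bash
cat >> h.py <<'E'
def where(off=.013):
    """door angle implied if front finger touches the bar; plus yaw error, radial error"""
    o=get_obs(); p=o['eef_pos'][:2]-H
    r=np.hypot(*p); nn=-.061+off; a=TH0-np.arctan2(p[1],p[0])+np.arctan2(nn,.125)
    a=(a+np.pi)%(2*np.pi)-np.pi
    m=R.from_quat(o['tool_rot']).as_matrix(); yaw=np.degrees(np.arctan2(m[1,0],m[0,0]))
    want=np.degrees(TH0-a)
    rv=(R.from_matrix(m).inv()*(R.from_euler('z',want,degrees=True)*R.from_euler('x',180,degrees=True))).as_rotvec()
    print('angle',round(a,3),'radial err mm',round(1000*(r-np.hypot(.125,nn)),1),'turn needed',np.degrees(rv).round(1),'z',round(o['eef_pos'][2],4),'F',np.round(R.from_matrix(m).inv().apply(o['ft_force']),1),'t',o['clock'])
E
python3 -c "
from h import *
where()"
```

```text
angle 0.74 radial err mm -0.6 turn needed [-0.   0.2 -0.1] z 0.0924 F [ 0.1  1.1 -0.1] t 11.1
```

Call:
{"name": "jog_arm", "arguments": {"deltas": [[[3,-7.5,0.8,0,0,-3.4,40],[3,-7.5,0.8,0,0,-3.4,40],[3,-7.5,0.8,0,0,-3.4,40],[3,-7.5,0.8,0,0,-3.4,40]]]}}

```text
clock: 11.5
eef_pos: [0.4633, 0.1933, 0.0927]
tool_rot: [-0.462, 0.887, 0.0, 0.005]
ft_force: [-0.8, 0.3, -0.7]
grip_width: 0.0403
```

```bash
python3 -c "
from h import *
where()
a=save('scene','s6.png')[:,:,::-1]
cv2.imwrite('pics/v6.png',cv2.resize(a[140:290,220:400],(600,500),interpolation=cv2.INTER_CUBIC))"
```

```text
angle 0.48 radial err mm -0.7 turn needed [-0.2  0.6 -0.9] z 0.0927 F [0.2 0.8 0.7] t 11.5
```

View pics/v6.png

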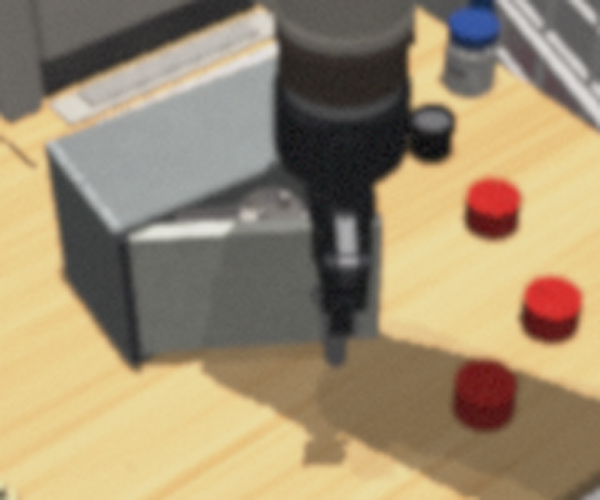

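The door is following, with the piece in view in the tray at crop (268,205). Continuing.

Call:
{"name": "jog_arm", "arguments": {"deltas": [[[3,-7.5,0.8,0,0,-3.7,40],[3,-7.5,0.8,0,0,-3.7,40],[2,-5,0.8,0,0,-2.6,40]]]}}

```text
clock: 11.85
eef_pos: [0.4784, 0.1749, 0.0927]
tool_rot: [-0.539, 0.842, -0.0, 0.008]
ft_force: [0.5, -0.2, 0.9]
grip_width: 0.0397
```

```bash
python3 -c "
from h import *
where()"
```

```text
angle 0.301 radial err mm -0.5 turn needed [-0.5  0.7 -0.9] z 0.0927 F [-0.1 -0.6 -0.9] t 11.85
```

Call:
{"name": "jog_arm", "arguments": {"deltas": [[[1.2,-3,0.8,-0.2,0.3,-1.6,40],[1.2,-3,0.8,0,0.3,-1.6,40]]]}}

```text
clock: 12.05
eef_pos: [0.484, 0.1698, 0.0925]
tool_rot: [-0.562, 0.827, -0.002, 0.003]
ft_force: [-0.7, -0.5, -0.3]
grip_width: 0.0402
```

Call:
{"name": "jog_arm", "arguments": {"deltas": [[[1.2,-3,0.8,0,0,-1.5,40],[1.2,-3,0.8,0,0,-1.5,40]]]}}

```text
clock: 12.25
eef_pos: [0.4896, 0.1654, 0.0923]
tool_rot: [-0.583, 0.812, -0.002, 0.004]
ft_force: [-0.3, 0.1, 0.9]
grip_width: 0.04
```

```bash
python3 -c "
from h import *
where()"
```

```text
angle 0.191 radial err mm -0.8 turn needed [-0.5  0.2 -1.1] z 0.0923 F [-0.   0.3 -0.9] t 12.25
```

Call:
{"name": "jog_arm", "arguments": {"deltas": [[[1,-2.5,0,0,0,-1.5,40]]]}}

```text
clock: 12.35
eef_pos: [0.4919, 0.1635, 0.0929]
tool_rot: [-0.594, 0.805, -0.002, 0.004]
ft_force: [-0.8, 0.6, -0.4]
grip_width: 0.0401
```

Call:
{"name": "jog_arm", "arguments": {"deltas": [[[1,-2.5,0,0,0,-1.3,40]]]}}

```text
clock: 12.45
eef_pos: [0.4943, 0.1618, 0.0934]
tool_rot: [-0.603, 0.798, -0.002, 0.005]
ft_force: [0.6, 0.7, 0.2]
grip_width: 0.0401
```

Call:
{"name": "jog_arm", "arguments": {"deltas": [[[0.8,-2,0,0,0,-1,40]]]}}

```text
clock: 12.55
eef_pos: [0.4964, 0.1604, 0.0939]
tool_rot: [-0.61, 0.792, -0.003, 0.005]
ft_force: [-0.5, 1.2, -0.1]
grip_width: 0.0399
```

```bash
python3 -c "
from h import *
where()"
```

```text
angle 0.128 radial err mm -0.9 turn needed [-0.6  0.3 -0.9] z 0.0939 F [-1.1  0.8  0.1] t 12.55
```

Call:
{"name": "jog_arm", "arguments": {"deltas": [[[0.8,-2,0.5,-0.3,0.2,-1.2,40]]]}}

```text
clock: 12.65
eef_pos: [0.4983, 0.1591, 0.0938]
tool_rot: [-0.619, 0.786, -0.002, 0.002]
ft_force: [-0.7, -0.1, 0.6]
grip_width: 0.0402
```

Call:
{"name": "jog_arm", "arguments": {"deltas": [[[0.8,-2,0.5,0,0,-1.2,40]]]}}

```text
clock: 12.75
eef_pos: [0.5004, 0.1578, 0.0935]
tool_rot: [-0.627, 0.779, -0.002, 0.002]
ft_force: [-0.4, 0.5, 0.7]
grip_width: 0.0403
```

Call:
{"name": "jog_arm", "arguments": {"deltas": [[[0.8,-2,0.5,0,0,-1,40]]]}}

```text
clock: 12.85
eef_pos: [0.5015, 0.1571, 0.093]
tool_rot: [-0.635, 0.773, -0.001, 0.002]
ft_force: [-4.7, 3.1, 3.7]
grip_width: 0.0398
```

```bash
python3 -c "
from h import *
where()"
```

```text
angle 0.081 radial err mm -0.9 turn needed [-0.2  0.1  0.1] z 0.093 F [-2.1  5.2 -3.7] t 12.85
```

The catch is now felt, at about 5 N. Continuing in small steps.

Call:
{"name": "jog_arm", "arguments": {"deltas": [[[0.6,-2,0,0,0,-0.7,40]]]}}

```text
clock: 12.95
eef_pos: [0.5017, 0.1571, 0.0928]
tool_rot: [-0.64, 0.768, 0.002, 0.001]
ft_force: [-6.6, 4.9, 2.7]
grip_width: 0.0397
```

Call:
{"name": "jog_arm", "arguments": {"deltas": [[[0.6,-2,0,0,0,-0.7,40]]]}}

```text
clock: 13.05
eef_pos: [0.5018, 0.1573, 0.0927]
tool_rot: [-0.646, 0.764, 0.004, 0.001]
ft_force: [-5.7, 5.7, 4.5]
grip_width: 0.0398
```

```bash
python3 -c "
from h import *
where()"
```

```text
angle 0.081 radial err mm -1.3 turn needed [0.3 0.4 1.7] z 0.0927 F [-4.7  6.6 -4.5] t 13.05
```

Call:
{"name": "jog_arm", "arguments": {"deltas": [[[0,-3.5,-0.5,0,0,1,40]]]}}

```text
clock: 13.15
eef_pos: [0.5017, 0.157, 0.0925]
tool_rot: [-0.64, 0.769, 0.007, -0.002]
ft_force: [-10.8, 0.5, 6.0]
grip_width: 0.0401
```

Call:
{"name": "jog_arm", "arguments": {"deltas": [[[0,-4,0,0,0,0,40]]]}}

```text
clock: 13.25
eef_pos: [0.5018, 0.1568, 0.0922]
tool_rot: [-0.64, 0.768, 0.01, -0.004]
ft_force: [-10.3, 2.4, 8.5]
grip_width: 0.04
```

```bash
python3 -c "
from h import *
where()"
```

```text
angle 0.078 radial err mm -0.9 turn needed [1.2 0.3 0.7] z 0.0922 F [-0.6 10.8 -8.3] t 13.25
```

Call:
{"name": "jog_arm", "arguments": {"deltas": [[[0,-5,-2,0.5,0,0,40]]]}}

```text
clock: 13.35
eef_pos: [0.5021, 0.1565, 0.0925]
tool_rot: [-0.641, 0.767, 0.01, -0.005]
ft_force: [-10.0, 5.3, -6.1]
grip_width: 0.0403
```

```bash
python3 -c "
from h import *
where()
a=save('scene','s7.png')[:,:,::-1];b=save('top','t7.png')[:,:,::-1]
r=lambda x:cv2.resize(x,(400,400),interpolation=cv2.INTER_CUBIC)
cv2.imwrite('pics/v7.png',np.hstack([r(a[160:290,220:350]),r(b[150:270,230:350])]))"
```

```text
angle 0.076 radial err mm -0.8 turn needed [1.3 0.3 0.7] z 0.0925 F [-3.4 10.7  6.4] t 13.35
```

View pics/v7.png

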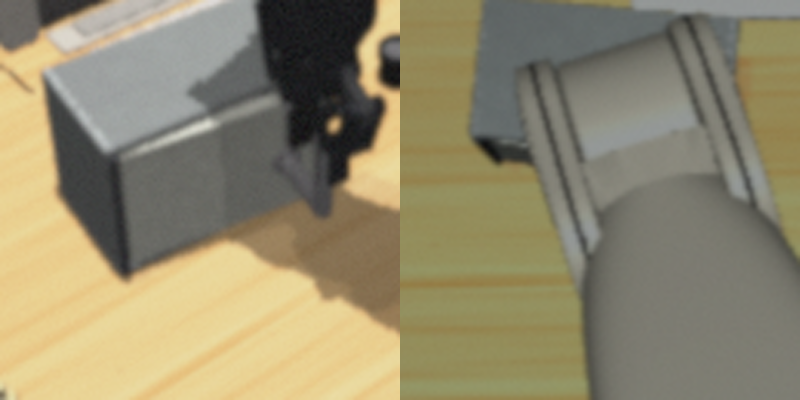

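Still short of the hump (about 11 N, door slightly proud), so I'll push a little further.

Call:
{"name": "jog_arm", "arguments": {"deltas": [[[1,-6,0,0.5,0,0,40]]]}}

```text
clock: 13.55
eef_pos: [0.5031, 0.1556, 0.0915]
tool_rot: [-0.642, 0.767, 0.01, -0.005]
ft_force: [-11.9, 4.2, 8.2]
grip_width: 0.0402
```

Call:
{"name": "jog_arm", "arguments": {"deltas": [[[1,-6,0,0.5,0,0,40]]]}}

```text
clock: 13.65
eef_pos: [0.5044, 0.1544, 0.0909]
tool_rot: [-0.643, 0.766, 0.011, -0.005]
ft_force: [-10.4, 3.1, 7.3]
grip_width: 0.0401
```

```bash
python3 -c "
from h import *
where()"
```

```text
angle 0.052 radial err mm -0.2 turn needed [ 1.3  0.3 -0.4] z 0.0909 F [-1.3 10.9 -7. ] t 13.65
```

Call:
{"name": "jog_arm", "arguments": {"deltas": [[[1,-5,-1,0.3,0,-0.5,40]]]}}

```text
clock: 13.75
eef_pos: [0.5058, 0.1535, 0.091]
tool_rot: [-0.647, 0.762, 0.012, -0.005]
ft_force: [-4.9, 4.4, -0.6]
grip_width: 0.0397
```

Call:
{"name": "jog_arm", "arguments": {"deltas": [[[0.5,-4,0,0,0,0,40]]]}}

```text
clock: 13.85
eef_pos: [0.5075, 0.1524, 0.0905]
tool_rot: [-0.648, 0.762, 0.013, -0.007]
ft_force: [-3.0, -0.7, 1.5]
grip_width: 0.0404
```

```bash
python3 -c "
from h import *
where()"
```

```text
angle 0.025 radial err mm -0.0 turn needed [ 1.6  0.4 -1.2] z 0.0905 F [ 1.1  2.9 -1.4] t 13.85
```

Call:
{"name": "jog_arm", "arguments": {"deltas": [[[0,-2,0,0,0,0,40]]]}}

```text
clock: 13.95
eef_pos: [0.5097, 0.1519, 0.0903]
tool_rot: [-0.648, 0.761, 0.013, -0.007]
ft_force: [-0.4, -0.4, -0.3]
grip_width: 0.0396
```

Call:
{"name": "jog_arm", "arguments": {"deltas": [[[0,0,0,0,0,0,40]]]}}

```text
clock: 14.05
eef_pos: [0.5105, 0.1518, 0.0903]
tool_rot: [-0.648, 0.761, 0.012, -0.007]
ft_force: [-0.4, 0.8, 0.8]
grip_width: 0.0399
```

```bash
python3 -c "
from h import *
where()"
```

```text
angle 0.003 radial err mm -0.9 turn needed [ 1.5  0.3 -2.4] z 0.0903 F [-0.7  0.5 -0.8] t 14.05
```

The force fell away while the tool still advanced, so the door has snapped. I'll centre the fingers around the bar without touching it, wait, and check.

Call:
{"name": "jog_arm", "arguments": {"deltas": [[[0,6,0,0,0,0,40],[0,6,0,0.5,0,0,40],[0,0,0,0,0,0,40],[0,0,0,0,0,0,40],[0,0,0,0,0,0,40]]]}}

```text
clock: 14.55
eef_pos: [0.4986, 0.1537, 0.0909]
tool_rot: [-0.648, 0.762, 0.008, -0.003]
ft_force: [0.3, 0.9, -0.7]
grip_width: 0.0399
```

Call:
{"name": "jog_arm", "arguments": {"deltas": [[[0,0,0,0,0,0,40],[0,0,0,0,0,0,40],[0,0,0,0,0,0,40],[0,0,0,0,0,0,40],[0,0,0,0,0,0,40]]]}}

```text
clock: 15.05
eef_pos: [0.4992, 0.1537, 0.0911]
tool_rot: [-0.648, 0.762, 0.007, -0.002]
ft_force: [-0.7, -0.4, -0.5]
grip_width: 0.04
```

```bash
python3 -c "
from h import *
where(0)
a=save('scene','s8.png')[:,:,::-1]
cv2.imwrite('pics/v8.png',cv2.resize(a[165:275,230:350],(720,660)[:2],interpolation=cv2.INTER_CUBIC)[:600])"
```

```text
angle -0.005 radial err mm -2.1 turn needed [ 0.8  0.4 -2.9] z 0.0911 F [0.5 0.6 0.5] t 15.05
```

View pics/v8.png

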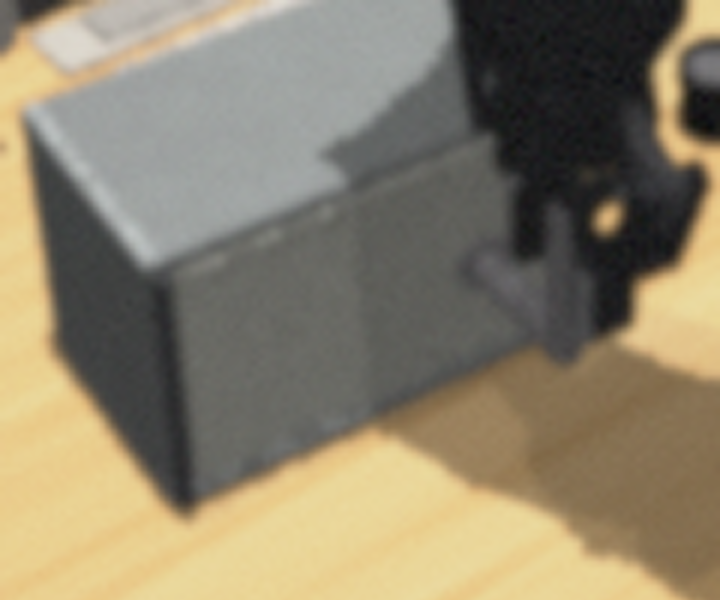

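The door stands shut and flush. The pull at crop (565,280) is free between the fingers and the force is near zero, held for over 0.9 s. Now to pull it open with the rear finger.

Call:
{"name": "jog_arm", "arguments": {"deltas": [[[0,6,0,0.5,0,-1.5,40],[0,5,0,0,0,-1.4,40],[0,0,0,0,0,0,40]]]}}

```text
clock: 15.4
eef_pos: [0.4891, 0.1552, 0.0912]
tool_rot: [-0.668, 0.744, 0.002, 0.002]
ft_force: [3.2, -0.7, -3.0]
grip_width: 0.0403
```

Call:
{"name": "jog_arm", "arguments": {"deltas": [[[0,4,0,0,0,0,40]]]}}

```text
clock: 15.5
eef_pos: [0.488, 0.1558, 0.0915]
tool_rot: [-0.668, 0.744, 0.0, 0.004]
ft_force: [11.5, 0.3, -7.9]
grip_width: 0.0398
```

Call:
{"name": "jog_arm", "arguments": {"deltas": [[[0,5,0,0,0,0,40]]]}}

```text
clock: 15.6
eef_pos: [0.4865, 0.1566, 0.0919]
tool_rot: [-0.668, 0.744, -0.002, 0.007]
ft_force: [10.0, -0.5, -8.0]
grip_width: 0.0396
```

```bash
python3 -c "
from h import *
where(-.013)"
```

```text
angle 0.001 radial err mm -3.4 turn needed [-0.7  0.4  0.5] z 0.0919 F [-0.6 -9.9  8.1] t 15.6
```

The 10 N resistance confirms the door had latched. Continuing through the catch.

Call:
{"name": "jog_arm", "arguments": {"deltas": [[[-1,4.5,0,0,0,0.5,40]]]}}

```text
clock: 15.7
eef_pos: [0.4845, 0.1581, 0.0922]
tool_rot: [-0.665, 0.747, -0.004, 0.009]
ft_force: [4.7, -0.3, -3.3]
grip_width: 0.04
```

Call:
{"name": "jog_arm", "arguments": {"deltas": [[[-1,4.5,0,0,0,0.5,40]]]}}

```text
clock: 15.8
eef_pos: [0.4806, 0.1599, 0.0923]
tool_rot: [-0.661, 0.75, -0.004, 0.009]
ft_force: [-0.0, 0.5, 0.6]
grip_width: 0.0405
```

Call:
{"name": "jog_arm", "arguments": {"deltas": [[[-1,4,0,0,0,0.5,40]]]}}

```text
clock: 15.9
eef_pos: [0.4759, 0.1614, 0.0922]
tool_rot: [-0.658, 0.753, -0.003, 0.009]
ft_force: [-0.1, 0.1, 0.1]
grip_width: 0.0403
```

```bash
python3 -c "
from h import *
where(-.013)"
```

```text
angle 0.08 radial err mm -0.3 turn needed [-0.9  0.6  3.4] z 0.0922 F [-0.1  0.1 -0.1] t 15.9
```

Call:
{"name": "jog_arm", "arguments": {"deltas": [[[-3.5,6,0,-0.5,0.4,5,40],[-4.4,7.5,0,-0.4,0,4,40],[-4.4,7.5,0,0,0,3.5,40],[-4.4,7.5,0,0,0,3.5,40]]]}}

```text
clock: 16.3
eef_pos: [0.4483, 0.1849, 0.092]
tool_rot: [-0.541, 0.841, 0.002, -0.001]
ft_force: [1.7, 0.0, 0.4]
grip_width: 0.04
```

```bash
python3 -c "
from h import *
where(-.013)"
```

```text
angle 0.323 radial err mm 5.0 turn needed [0.3 0.  0.7] z 0.092 F [-0.8 -1.5 -0.4] t 16.3
```

Call:
{"name": "jog_arm", "arguments": {"deltas": [[[-6,7.5,0,0,0,3.7,40],[-6,7.5,0,0,0,3.5,40],[-5.5,7.5,0,0,0,3.5,40],[-5,7.5,0,0,0,3.5,40]]]}}

```text
clock: 16.7
eef_pos: [0.4293, 0.2199, 0.0923]
tool_rot: [-0.428, 0.904, 0.002, -0.004]
ft_force: [1.1, -0.1, -0.2]
grip_width: 0.0401
```

```bash
python3 -c "
from h import *
where(-.013)"
```

```text
angle 0.588 radial err mm 6.3 turn needed [ 0.4 -0.3  1. ] z 0.0923 F [-0.6 -0.9  0.2] t 16.7
```

Call:
{"name": "jog_arm", "arguments": {"deltas": [[[-7,7.5,0,0,0,4,40],[-7,7.5,0,0,0,3.6,40],[-6,7.5,0,0,0,3.5,40],[-5,7.5,0,0,0,3.5,40]]]}}

```text
clock: 17.1
eef_pos: [0.4215, 0.2593, 0.0924]
tool_rot: [-0.305, 0.952, 0.001, -0.007]
ft_force: [1.5, -0.3, 0.1]
grip_width: 0.04
```

```bash
python3 -c "
from h import *
where(-.013)"
```

```text
angle 0.854 radial err mm 6.1 turn needed [ 0.4 -0.7  1. ] z 0.0924 F [-1.1 -1.1 -0.1] t 17.1
```

Call:
{"name": "jog_arm", "arguments": {"deltas": [[[-6,7.5,0,0,0,4,40],[-5.5,7.5,0,0,0,3.5,40],[-4,5,0,0,0,2.5,40],[-2,3,0,0,0,1.5,40]]]}}

```text
clock: 17.5
eef_pos: [0.4209, 0.2887, 0.0923]
tool_rot: [-0.204, 0.979, -0.0, -0.009]
ft_force: [0.5, -1.5, -0.5]
grip_width: 0.0399
```

```bash
python3 -c "
from h import *
where(-.013)"
```

```text
angle 1.047 radial err mm 7.6 turn needed [ 0.2 -1.   0.2] z 0.0923 F [ 0.1 -1.5  0.5] t 17.5
```

Back the rear finger off the bar, lift straight up, and look.

Call:
{"name": "jog_arm", "arguments": {"deltas": [[[-2,-5,0,0,0,0,40],[-2,-7,0,0,-0.5,0,40],[0,0,0,0,-0.5,0,40]]]}}

```text
clock: 17.8
eef_pos: [0.4283, 0.2787, 0.092]
tool_rot: [-0.206, 0.979, 0.002, -0.001]
ft_force: [-0.1, -0.8, 0.3]
grip_width: 0.0402
```

Call:
{"name": "jog_arm", "arguments": {"deltas": [[[0,0,-10,0,0,0,40],[0,0,-20,0,0,0,40],[0,0,-30,0,0,0,40],[0,0,-30,0,0,0,40],[0,0,-30,0,0,0,40]]]}}

```text
clock: 18.3
eef_pos: [0.4246, 0.274, 0.2134]
tool_rot: [-0.205, 0.979, -0.0, -0.007]
ft_force: [0.2, -0.6, -0.1]
grip_width: 0.0398
```

Call:
{"name": "jog_arm", "arguments": {"deltas": [[[-20,30,-10,0,0,0,40],[-20,40,0,0,0,0,40],[-20,40,0,0,0,0,40],[0,0,0,0,0,0,40],[0,0,0,0,0,0,40]]]}}

```text
clock: 18.8
eef_pos: [0.439, 0.4026, 0.235]
tool_rot: [-0.203, 0.979, 0.003, 0.0]
ft_force: [0.1, -0.6, -0.0]
grip_width: 0.0399
```

```bash
python3 - <<'E'
from h import *
a=save('scene','s9.png')[:,:,::-1];b=save('top','t9.png')[:,:,::-1]
r=lambda x:cv2.resize(x,(400,400),interpolation=cv2.INTER_CUBIC)
cv2.imwrite('pics/v9.png',np.hstack([r(a[150:310,210:370]),r(b[150:270,230:350])]))
for t in ['test_piece','loupe','spark_gauge','tip_jar']:
    print(t,[(round(x['conf'],2),np.round(x['at'],1)) for x in masks_of(t,'scene')[:5]])
E
```

```text
test_piece [(0.83, array([370.7, 259.5])), (0.73, array([420.1, 221. ])), (0.64, array([364.9, 204.7])), (0.61, array([304.1, 223. ])), (0.53, array([384.8, 231. ]))]
loupe [(0.77, array([349.1, 182.4]))]
spark_gauge [(0.75, array([219.9, 291.7]))]
tip_jar [(0.6, array([360.3, 155.8])), (0.43, array([346.7, 179.7]))]
```

View pics/v9.png

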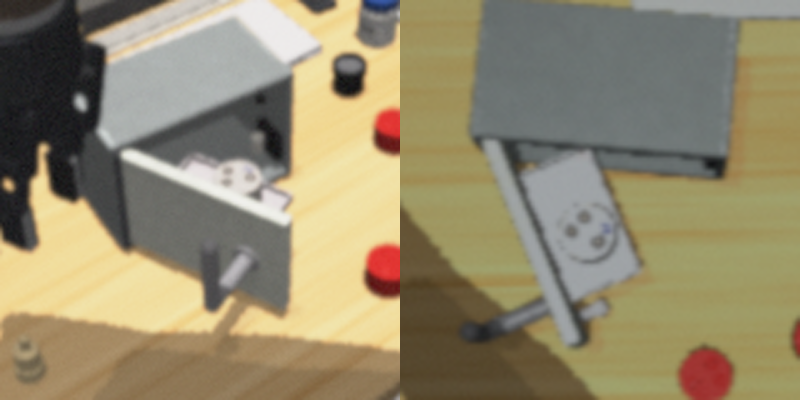

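The door stands open at about 1.05 rad. The piece is upright in the tray at top crop (587,233), within about 10 mm of the tray's centre. The arm is clear, and the bystanders are within about 4 px of where they started. Handing in.

```bash
python3 -c "
from h import *
print(job_done(), get_obs()['clock'])"
```

```text
the job is handed in; nothing more can be done
the job is handed in; nothing more can be done
```

I finished the whole sequence and handed the job in at about 19 s of the 67 s allowed. The hand-in gives no verdict, so what follows rests on my own checks.

- **Placing:** I stood the grey test piece in the door tray, released it and lifted clear. Later pictures show it upright in the tray.
- **Shutting:** I pushed the pull with one finger until the catch snapped. The push peaked at about 11 N, then dropped to near zero as the door was drawn in. The fingers then stayed clear of the pull for more than 0.9 s.
- **Reopening:** The pull took about 10 N to start moving, which confirms the door had latched. I then swung it open slowly.

**Last checks:**
- The door stands at about 1.05 rad; it started at about 0.99 by my measurement.
- The test piece is upright in the tray, roughly within 10 mm of its centre.
- The arm is clear of everything, with near-zero force.
- The loupe, gauge and jar show within about 4 pixels of their starting places. That is by eye and network position only; I did not work it out in millimetres.

**What disagreed or was uncertain:**
- **Markings:** The task calls the test piece plain, but this cylinder has three dark marks on its top. It was the only grey one, and its weight (about 2.9 N) and height (28 mm) matched.
- **Grip width:** The fingers closed to 38 mm on it, not 41 mm.
- **Seating force:** I pressed with about 26 N while seating the piece in the tray.
- **Door model:** My first estimate of the door's position was about 4 mm off, so I corrected it before working the pull.
- **Not read directly:** I had no reading of the buffer squeeze or the catch angle. I judged both from force and pictures.

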